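# Turn the tube carousel to its empty hook and hang the red-capped tube there

## Task

First turn the tube carousel by its black knob until its empty hook points out over the yellow loading arrow, in the gap of the wire guard. Then take the red-capped tube out of the blue rack and hang it by its white collar on that empty hook, upright, and let go. Leave the green-capped tube standing in the rack.

Things in the scene. Friction and masses are not known exactly. Their poses are not given: they have to be found in the camera images.
- tube_red: the tube to hang: screw-cap tube, 112 mm tall, 17 mm diameter, pointed bottom, red cap (20 mm diameter, 100 to 112 mm above the tip). A white collar disc, 36 mm diameter, 4 mm thick, has its underside 84 mm above the tip. Origin: the tip; z up along the tube. Stands in the rack's middle row, about 23 g. Grip the cap from above, fingertips above the collar.
- tube_green: bystander tube of the same shape and collar with a green cap, in the rack; origin at its tip. Leave it standing there
- rack: blue tube rack, 86 mm (its x) by 159 mm (its y) by 62 mm tall, fixed to the bench; origin: centre of its underside. Holes 20 mm square; the two tubes stand in the middle row, 72 mm apart along its y, so there is most room for fingers on the tube's two sides along the rack's x
- carousel (a joint): angle of the carousel about its upright axis, rad, growing anticlockwise seen from above; 0 = empty hook exactly over the yellow arrow. Starts between 1.0 and 1.4. No stop at 0; light friction (0.15 N m), stays where it is left. Its other three hooks carry blue-capped tubes that are fixed to it
- knob (a point): grip point of the carousel's black bar knob, on the turning axis, 158 mm above the bench. The bar is 48 mm long along its x, 18 mm thick along its y, 30 mm tall (143 to 173 mm above the bench); z up. Axes turn with the carousel; the empty hook lies along -x. From 107 mm up, only the knob and its thin stem stand within 80 mm of the axis
- empty_hook (a point): centre of the empty fork hook at the height of its top: 103 mm above the bench, 95 mm from the turning axis; moves with the carousel. The fork is a U of 8 mm steel bar, open outward, gap 23 mm: a tube lowered tip first through it hangs by its collar, the collar's underside at this point. The fork's ends turn up 6 mm to keep the collar in
- red_collar (a point): centre of the underside of the red-capped tube's white collar, 84 mm above its tip; z up along the tube
- stand: fixed grey foot of the carousel, 250 mm diameter and 12 mm high, with a tongue to its -x that bears the yellow arrow; origin on the turning axis at bench height. A fixed steel wire guard (6 mm wire, top 149 mm above the bench) runs above the circle of hooks everywhere but within 50 degrees of the arrow. Caps of the hung tubes reach 131 mm

How it is judged:
By the outcome, as a careful person would: the job done as asked, in the order asked, and still so for the second after the job is handed in, with the robot touching nothing.
It also fails if it takes over 54 s, if anything falls off the work surface, if the arm or the gripper's body presses on something with over 40 N, if the wrist force passes 120 N, or if a joint passes its speed limit or range.

## Robot

A 6-joint arm with a two-finger parallel gripper is mounted at the origin on the work surface; the furniture and walls round the work are solid. World frame = base frame: x ahead of the robot, y to its left, z up, the work surface at z = 0. Lengths are in m, angles in rad, forces in N, time in s.
With the tool pointing down it reaches from about 0.2 to 0.875 m from the base axis. Payload 3.4 kg.
Tool frame: the origin (TCP) lies where the fingers leave the gripper's body, on its centre line; the fingertips stand 97 mm ahead of it and the grasp point (between the pads) lies 78 mm ahead of it (bot.nose_length is the z of the fingertips in the tool frame, in m); z points along the fingers, y is the line along which they close (so a half turn about z gives the same grasp; the last joint's range is limited). The gripper opens to 94 mm and grips with 3 to 60 N. Pads are 16 mm wide; open, the fingers measure 119 mm over their backs; the gripper's body (75 mm by 177 mm) begins 78 mm behind the grasp point.
Start: joints at [-1.234, 0.276, 1.505, -0, 1.361, -0.121], TCP at [0.254, -0.516, 0.303] pointing down, gripper open.
Joint ranges: [-2.89, 2.89], [-0.75, 2.08], [0.22, 2.7], [-1.18, 4.32], [0.11, 2.71], [-2.7, 2.7]. Speed limits (rad/s): [2.57, 2.57, 3.14, 3.14, 3.14, 3.14].

## Interface

Orientations are given as a 3x3 rotation matrix whose columns are the frame's x, y, z axes.
In Python, from plant import bot gives the robot as it stands.
- The arm moves only by the tool servo_tool, never from a script. Its argument "steps" is a list of rows, each a list of 7 numbers: the shift along the world's x, y, z in mm, then the turn, a rotation vector about the world's x, y, z in degrees, then the finger opening in mm, from 0 to 94. A call has exactly 10 rows; each row is the pose to reach, as a shift and turn from the pose commanded when the call began; what a row does not reach only later rows make up. A row lasts 1/12 s, in which the tool goes at most 41.7 mm and 7.16 degrees, less where a joint would pass 70% of its speed; a pose out of reach is approached as far as the arm can. A call with a gripper value outside its range is refused whole. The fingers move at their own pace and stop on an object; the grip force is fixed at half the most. Time passes only in rows, so rows that repeat a pose let the fingers close, or fill a call up. It gives the time, the measured TCP pose, the force, the opening and the grip force at its end, in the units of the state.
- bot.sense(): the state, without advancing time (a new reading comes with each control period).
- bot.capture(name): name is "scene" or "side" or "wrist"; returns a dict with "frame" (400x640x3 uint8, red, green, blue), "depth" (400x640 float32, m along the optical axis (not along the pixel's ray), 0 where there is no reading), "fovy" (degrees; the focal length in pixels is half the picture's height over the tangent of half this angle, whatever the lens; pixels are square), "cx", "cy" (the principal point, pixels), "k1" (the pictures are not rectified: a ray, as slopes to the right and down, at radius r is drawn at 1 + k1 r^2 times it, then the intrinsics apply), "position" and "attitude" of the camera in the world. Camera axes: x right, y down, z forward; pixel columns grow to the right and rows downward; lengths in m; the calibration is good to about 2 mm. A picture is of the moment at which its call begins.
- bot.job_done(): hands the job in; it is judged then, once.
The state is a dict: "t": time; "qpos": joint angles; "qvel": joint speeds; "joint_efforts": joint torques, N m; "position": TCP position; "eef_rot": TCP orientation; "ft_force": force on the tool from outside, world axes, zero at the start; "torque": the same for the moment, N m; "width": finger opening in m; "gripper_force": force on a finger pad.
Only numpy, scipy, OpenCV 4.12 (cv2) and the standard library are available. Lean on these libraries where they do the work, as an engineer would, in place of code of your own. Each camera call takes 0.05 s, during which the arm holds its last target. There are 200 camera calls.

## Working session

There is one attempt and no reset: what is moved stays moved. The work goes in short steps, Python scripts to look and compute and a tool call to move; the robot and the scene stay as the last step left them, time stands still between calls to the robot, and variables do not carry over. Pictures are saved under pics/ and viewed, at most 10 in all, crops included, and the job is handed in when it is done.

Besides the shell and the picture viewer there is one more tool, called after "Emit:" as name(argument=value, ...), one argument or row to a line, values as JSON. servo_tool: Moves the arm, as the interface text tells. Its arguments: {"type":"object","properties":{"steps":{"type":"array"}},"required":["steps"]}

```bash
ls; mkdir -p pics
cat > h.py <<'E'
import numpy as np, cv2
from plant import bot
def K(c):
    f=200/np.tan(np.radians(c['fovy'])/2); return np.array([[f,0,c['cx']],[0,f,c['cy']],[0,0,1]])
def rays(c,px):
    p=np.array(px,float).reshape(-1,1,2)
    s=cv2.undistortPoints(p,K(c),np.array([c['k1'],0,0,0.]))[:,0]
    return np.c_[s,np.ones(len(s))]@np.array(c['attitude']).T
def plane(c,px,z):
    d=rays(c,px);o=np.array(c['position']);return o+d*((z-o[2])/d[:,2])[:,None]
def depthpts(c,m):
    v,u=np.nonzero(m&(c['depth']>0)); return np.array(c['position'])+rays(c,np.c_[u,v])*c['depth'][v,u][:,None], np.c_[u,v]
def save(c,n): cv2.imwrite('pics/'+n,c['frame'][:,:,::-1])
E
python3 - <<'E'
from h import *
ims=[]
for n in ['scene','side']:
    c=bot.capture(n); save(c,n+'0.png'); print(n,c['position'],np.round(c['attitude'],2).tolist(),c['fovy'],c['k1'])
s=bot.sense();print(s['t'],s['position'],np.round(s['eef_rot'],3).tolist(),s['width'])
E
```

```text
pics
scene [-0.07717416 -0.52545217  0.49536878] [[0.64, -0.35, 0.68], [-0.77, -0.28, 0.58], [-0.01, -0.89, -0.45]] 57.90792349656227 0.01626068275691837
side [ 0.22330781 -0.79629908  0.4504814 ] [[0.94, -0.14, 0.32], [-0.35, -0.37, 0.86], [-0.0, -0.92, -0.4]] 55.63217180292978 -0.054820639810072985
0.1 [ 0.25401513 -0.51546232  0.30192309] [[0.897, 0.442, -0.001], [0.442, -0.897, 0.001], [0.0, -0.002, -1.0]] 0.09412975769956428
```

View pics/scene0.png

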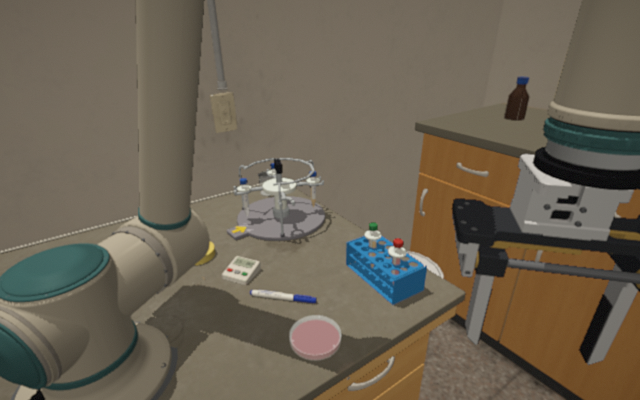

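View pics/side0.png

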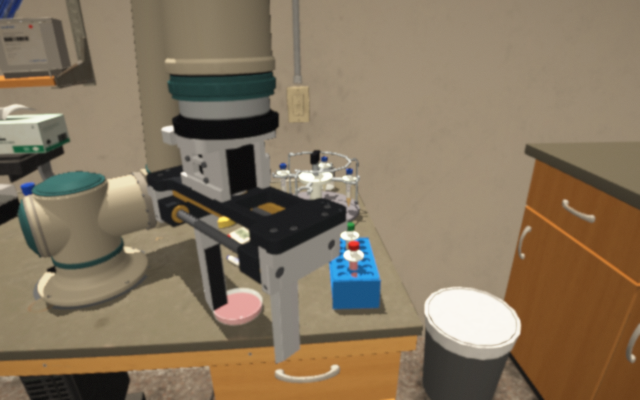

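Scene: carousel around (280,190), knob (277,165), yellow arrow (237,231), red cap (398,243), green cap (373,228) in the rack. The side view shows the red cap at (354,246), with the carousel partly hidden.

```bash
cat > m.py <<'E'
from h import *
def hue(c):
    h=cv2.cvtColor(c['frame'],cv2.COLOR_RGB2HSV).astype(int); return h[...,0],h[...,1],h[...,2]
def box(c,x0,x1,y0,y1):
    m=np.zeros((400,640),bool); m[y0:y1,x0:x1]=1; return m
E
python3 - <<'E'
from m import *
c=bot.capture('scene'); H,S,V=hue(c)
for n,m in dict(red=((H<8)|(H>172))&(S>150)&box(c,385,412,230,258),green=(H>45)&(H<85)&(S>120)&box(c,362,385,216,238),
  arrow=(H>15)&(H<35)&(S>120)&box(c,222,255,220,240),knob=(V<50)&box(c,268,290,155,185),
  blue=(H>100)&(H<125)&(S>130)&box(c,230,330,155,200)).items():
    P,uv=depthpts(c,m); 
    if n=='blue':
        k,l=cv2.connectedComponents(m.astype(np.uint8))
        for i in range(1,k):
            q,w=depthpts(c,l==i); print('blue',len(q),w.mean(0),q.mean(0) if len(q) else '')
        continue
    print(n,len(P),uv.mean(0),np.median(P,0).round(4),P.min(0).round(3),P.max(0).round(3))
    z=dict(red=.118,green=.118,arrow=.012,knob=.158)[n]; print('  plane',plane(c,[uv.mean(0)],z).round(4))
c['frame']=cv2.resize(c['frame'][140:300,210:450],None,fx=3.3,fy=3.3); save(c,'zoom.png')
E
```

```text
red 65 [397.70769231 242.47692308] [ 0.4771 -0.2569  0.1131] [ 0.472 -0.265  0.104] [ 0.489 -0.248  0.116]
  plane [[ 0.4692 -0.2614  0.118 ]]
green 44 [372.81818182 226.18181818] [ 0.5016 -0.1854  0.1132] [ 0.497 -0.192  0.105] [ 0.51  -0.176  0.115]
  plane [[ 0.4928 -0.1908  0.118 ]]
arrow 55 [239.         228.98181818] [0.4201 0.1699 0.0131] [0.399 0.155 0.01 ] [0.436 0.188 0.015]
  plane [[0.42   0.1716 0.012 ]]
knob 81 [277.85185185 166.38271605] [0.5375 0.1296 0.1621] [0.529 0.123 0.145] [0.555 0.163 0.173]
  plane [[0.5459 0.1405 0.158 ]]
blue 14 [272.71428571 165.35714286] [0.58434209 0.20275626 0.13543946]
blue 8 [313.75  174.125] [0.62393863 0.08254265 0.12567772]
blue 24 [242.91666667 180.91666667] [0.46792626 0.19442426 0.12801658]
```

View pics/zoom.png

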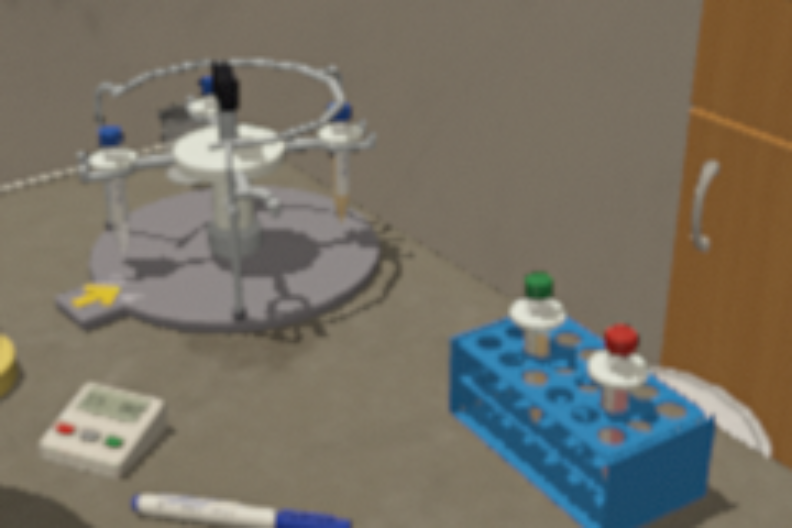

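Emit:
servo_tool(
  steps=[
    [15, 33, 4, 0, 0, 3, 94],
    [30, 66, 8, 0, 0, 6, 94],
    [45, 99, 12, 0, 0, 9, 94],
    [60, 132, 16, 0, 0, 12, 94],
    [75, 165, 20, 0, 0, 15, 94],
    [90, 198, 24, 0, 0, 18, 94],
    [105, 231, 28, 0, 0, 21, 94],
    [120, 264, 32, 0, 0, 24, 94],
    [135, 297, 36, 0, 0, 27, 94],
    [150, 330, 40, 0, 0, 29, 94],
  ],
)

```text
t: 0.98
position: [0.4043, -0.184, 0.3428]
eef_rot: [[0.569, 0.823, 0.0], [0.823, -0.569, 0.0], [0.0, 0.0, -1.0]]
ft_force: [0.8, 0.0, -0.4]
width: 0.0939
gripper_force: 0.0
```

Emit:
servo_tool(
  steps=[
    [14, 32, 4, 0, 0, 0, 94],
    [28, 64, 8, 0, 0, 0, 94],
    [42, 96, 12, 0, 0, 0, 94],
    [56, 128, 16, 0, 0, 0, 94],
    [70, 160, 20, 0, 0, 0, 94],
    [84, 192, 20, 0, 0, 0, 94],
    [98, 224, 20, 0, 0, 0, 94],
    [112, 256, 20, 0, 0, 0, 94],
    [126, 288, 20, 0, 0, 0, 94],
    [126, 288, 20, 0, 0, 0, 94],
  ],
)

```text
t: 1.82
position: [0.5319, 0.1072, 0.3619]
eef_rot: [[0.566, 0.824, 0.001], [0.824, -0.566, 0.004], [0.003, -0.002, -1.0]]
ft_force: [0.9, 0.1, -0.3]
width: 0.0939
gripper_force: 0.0
```

Run:
```python
from m import *
c=bot.capture('wrist'); save(c,'w1.png'); print(c['position'],np.round(c['attitude'],2).tolist())
s=bot.sense();print(s['t'],s['position'],np.round(s['eef_rot'],3).tolist(),s['qpos'])
```

```text
[0.57972113 0.17605793 0.44407356] [[0.82, -0.54, -0.16], [-0.57, -0.79, -0.24], [-0.0, 0.29, -0.96]]
1.8667 [0.53078441 0.10470652 0.36188484] [[0.567, 0.824, -0.001], [0.824, -0.567, 0.0], [-0.0, -0.001, -1.0]] [6.58343113e-02 1.96804816e-01 1.46718480e+00 5.51932625e-04
 1.47848534e+00 6.68248002e-01]
```

View pics/w1.png

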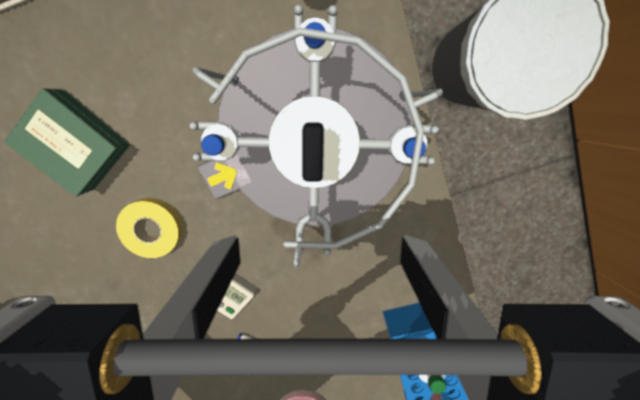

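The wrist view is clear: knob (313,152), empty hook (313,230), arrow (222,177), blue caps at (315,36), (212,145) and (415,147).

```bash
cat > car.py <<'E'
from m import *
def car(c,kb,ab,show=True):
    H,S,V=hue(c)
    def big(m):
        k,l,st,_=cv2.connectedComponentsWithStats(m.astype(np.uint8)); return l==1+np.argmax(st[1:,4])
    m=big((V<60)&kb); P,uv=depthpts(c,m); 
    P=P[P[:,2]>.165]; Q=plane(c,uv,.173)
    print('knob depth mean',P.mean(0).round(4),len(P), P.min(0),P.max(0))
    (kx,ky),wh,a=cv2.minAreaRect(P[:,:2].astype(np.float32)*1000); b=cv2.boxPoints(((kx,ky),wh,a)); e=max(b[1]-b[0],b[2]-b[1],key=np.linalg.norm)
    print('knob rect mm',kx,ky,wh,'long axis deg',np.degrees(np.arctan2(e[1],e[0])))
    ax=np.array([kx,ky])/1000
    m=big((H>15)&(H<35)&(S>120)&ab); uv=np.argwhere(m)[:,::-1]; A=plane(c,uv,.012)[:,:2]
    d=A.mean(0)-ax; print('arrow',A.mean(0).round(4),'dir',np.degrees(np.arctan2(d[1],d[0])))
    w,v=np.linalg.eigh(np.cov(A.T)); print('arrow major',np.degrees(np.arctan2(*v[::-1,1])))
    k,l,st,_=cv2.connectedComponentsWithStats(((H>100)&(H<125)&(S>130)).astype(np.uint8))
    for i in range(1,k):
        if 150<st[i,4]<1500:
            P,uv=depthpts(c,l==i); p=P[P[:,2]>.12]
            if len(p)<50: continue
            p=plane(c,[uv[P[:,2]>.12].mean(0)],.128)[0]; q=p[:2]-ax; print('blue',uv.mean(0).round(0),p.round(4),'r',np.hypot(*q).round(4),'dir',np.degrees(np.arctan2(q[1],q[0])))
E
python3 - <<'E'
from car import *
c=bot.capture('wrist'); car(c,box(c,290,335,110,190),box(c,200,245,155,197))
H,S,V=hue(c)
for n,m in dict(red=((H<8)|(H>172))&(S>150),green=(H>45)&(H<85)&(S>120)&box(c,400,480,360,400)).items():
    P,uv=depthpts(c,m); print(n,len(P),P.mean(0) if len(P) else '')
E
```

```text
knob depth mean [0.5519 0.146  0.1725] 1047 [0.53363875 0.12400403 0.16794877] [0.56901723 0.16679729 0.17504298]
knob rect mm 551.7608642578125 145.59353637695312 (45.39543151855469, 14.876741409301758) long axis deg 54.702515
arrow [0.42   0.1692] dir 169.83961468266529
arrow major 169.02214375636842
blue [211. 141.] [0.4735 0.1998 0.128 ] r 0.0952 dir 145.3256629566661
blue [409. 322.] [ 0.5408 -0.0915  0.128 ] r 0.2373 dir -92.63615276870782Traceback (most recent call last):
  File "<stdin>", line 5, in <module>
  File "h.py", line 12, in depthpts
    v,u=np.nonzero(m&(c['depth']>0)); return np.array(c['position'])+rays(c,np.c_[u,v])*c['depth'][v,u][:,None], np.c_[u,v]
                                                                     ~~~~^^^^^^^^^^^^^^
  File "h.py", line 7, in rays
    s=cv2.undistortPoints(p,K(c),np.array([c['k1'],0,0,0.]))[:,0]
      ~~~~~~~~~~~~~~~~~~~^^^^^^^^^^^^^^^^^^^^^^^^^^^^^^^^^^^
cv2.error: OpenCV(4.12.0) /io/opencv/modules/calib3d/src/undistort.dispatch.cpp:347: error: (-215:Assertion failed) CV_IS_MAT(_src) && CV_IS_MAT(_dst) && (_src->rows == 1 || _src->cols == 1) && (_dst->rows == 1 || _dst->cols == 1) && _src->cols + _src->rows - 1 == _dst->rows + _dst->cols - 1 && (CV_MAT_TYPE(_src->type) == CV_32FC2 || CV_MAT_TYPE(_src->type) == CV_64FC2) && (CV_MAT_TYPE(_dst->type) == CV_32FC2 || CV_MAT_TYPE(_dst->type) == CV_64FC2) in function 'cvUndistortPointsInternal'
```

Emit:
servo_tool(
  steps=[
    [10, 20, 0, 0, 0, 0, 94],
    [22, 43, 0, 0, 0, 0, 94],
    [22, 43, -15, 0, 0, 0, 94],
    [22, 43, -30, 0, 0, 0, 94],
    [22, 43, -45, 0, 0, 0, 94],
    [22, 43, -60, 0, 0, 0, 94],
    [22, 43, -65, 0, 0, 0, 94],
    [22, 43, -65, 0, 0, 0, 94],
    [22, 43, -65, 0, 0, 0, 94],
    [22, 43, -65, 0, 0, 0, 94],
  ],
)

```text
t: 2.75
position: [0.5525, 0.1447, 0.2988]
eef_rot: [[0.571, 0.821, 0.002], [0.821, -0.571, 0.0], [0.001, 0.002, -1.0]]
ft_force: [-0.0, 0.9, -0.3]
width: 0.0938
gripper_force: 0.0
```

Emit:
servo_tool(
  steps=[
    [0, 1, -15, 0, 0, 0, 80],
    [0, 1, -30, 0, 0, 0, 70],
    [0, 1, -45, 0, 0, 0, 60],
    [0, 1, -58, 0, 0, 0, 50],
    [0, 1, -62, 0, 0, 0, 40],
    [0, 1, -62, 0, 0, 0, 30],
    [0, 1, -62, 0, 0, 0, 10],
    [0, 1, -62, 0, 0, 0, 10],
    [0, 1, -62, 0, 0, 0, 10],
    [0, 1, -62, 0, 0, 0, 10],
  ],
)

```text
t: 3.58
position: [0.5525, 0.1462, 0.2366]
eef_rot: [[0.57, 0.821, 0.002], [0.821, -0.57, 0.0], [0.001, 0.001, -1.0]]
ft_force: [-0.1, -0.4, -0.1]
width: 0.031
gripper_force: 0.0
```

Emit:
servo_tool(
  steps=[
    [0, 0, 0, 0, 0, 0, 10],
    [0, 0, 0, 0, 0, 0, 10],
    [0, 0, 0, 0, 0, -3, 10],
    [0, 0, 0, 0, 0, -7, 10],
    [0, 0, 0, 0, 0, -11, 10],
    [0, 0, 0, 0, 0, -15, 10],
    [0, 0, 0, 0, 0, -19, 10],
    [0, 0, 0, 0, 0, -23, 10],
    [0, 0, 0, 0, 0, -26, 10],
    [0, 0, 0, 0, 0, -28, 10],
  ],
)

```text
t: 4.42
position: [0.5518, 0.1464, 0.2361]
eef_rot: [[0.89, 0.456, -0.0], [0.456, -0.89, 0.0], [-0.0, -0.0, -1.0]]
ft_force: [-1.4, 0.3, 2.4]
width: 0.0176
gripper_force: 30.0
```

Emit:
servo_tool(
  steps=[
    [0, 0, 0, 0, 0, -4, 10],
    [0, 0, 0, 0, 0, -8, 10],
    [0, 0, 0, 0, 0, -13, 10],
    [0, 0, 0, 0, 0, -18, 10],
    [0, 0, 0, 0, 0, -23, 10],
    [0, 0, 0, 0, 0, -28, 10],
    [0, 0, 0, 0, 0, -33, 10],
    [0, 0, 0, 0, 0, -36, 10],
    [0, 0, 0, 0, 0, -37.5, 10],
    [0, 0, 0, 0, 0, -37.5, 10],
  ],
)

```text
t: 5.25
position: [0.5519, 0.1457, 0.236]
eef_rot: [[0.984, -0.179, -0.0], [-0.179, -0.984, -0.001], [-0.0, 0.001, -1.0]]
ft_force: [-1.6, -2.4, 3.0]
width: 0.0179
gripper_force: 30.0
```

Emit:
servo_tool(
  steps=[
    [0, 0, 0, 0, 0, 0, 10],
    [0, 0, 0, 0, 0, 0, 10],
    [0, 0, 0, 0, 0, 0, 50],
    [0, 0, 0, 0, 0, 0, 70],
    [0, 0, 0, 0, 0, 0, 80],
    [0, 0, 0, 0, 0, 0, 80],
    [0, 0, 20, 0, 0, 0, 80],
    [0, 0, 50, 0, 0, 0, 80],
    [0, 0, 80, 0, 0, 0, 80],
    [0, 0, 110, 0, 0, 0, 80],
  ],
)

```text
t: 6.08
position: [0.552, 0.1463, 0.3465]
eef_rot: [[0.984, -0.178, -0.001], [-0.178, -0.984, 0.0], [-0.001, 0.0, -1.0]]
ft_force: [0.4, 0.2, -1.8]
width: 0.0675
gripper_force: 0.0
```

Emit:
servo_tool(
  steps=[
    [10, -30, 0, 0, 0, 6, 80],
    [20, -60, 0, 0, 0, 12, 80],
    [30, -90, 0, 0, 0, 18, 80],
    [20, -100, 0, 0, 0, 24, 80],
    [10, -100, 0, 0, 0, 30, 80],
    [0, -100, 0, 0, 0, 36, 80],
    [0, -100, 0, 0, 0, 40, 80],
    [0, -100, 0, 0, 0, 40, 80],
    [0, -100, 0, 0, 0, 40, 80],
    [0, -100, 0, 0, 0, 40, 80],
  ],
)

```text
t: 6.92
position: [0.5524, 0.0463, 0.3456]
eef_rot: [[0.869, 0.495, 0.0], [0.495, -0.869, -0.0], [0.0, 0.0, -1.0]]
ft_force: [1.5, -0.1, -1.1]
width: 0.08
gripper_force: 0.0
```

Run:
```python
from m import *
c=bot.capture('wrist'); save(c,'w2.png')
s=bot.sense();print(s['t'],s['position'],np.round(s['eef_rot'],3).tolist(),s['qpos'])
```

```text
6.9667 [0.55243101 0.04631463 0.34557205] [[0.869, 0.495, 0.0], [0.495, -0.869, -0.0], [0.0, 0.0, -1.0]] [-4.18443426e-02  2.23545898e-01  1.47150754e+00 -5.68661513e-05
  1.44638521e+00  1.01103119e+00]
```

View pics/w2.png

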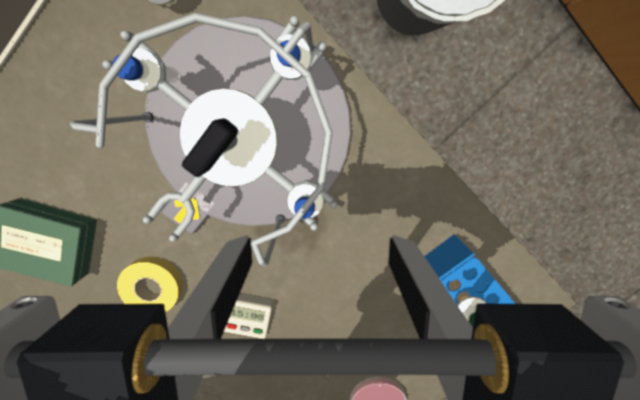

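The empty fork (175,212) now lies over the yellow arrow, in the gap between the guard ends at (100,145) and (262,262). I'll check the angle.

Run:
```python
from car import *
c=bot.capture('wrist'); car(c,box(c,175,245,110,185),box(c,160,215,190,225))
p=plane(c,[[151,221],[174,238],[185,204]],.105); print(p)
```

```text
knob depth mean [0.5528 0.1432 0.172 ] 1355 [0.52814995 0.13253314 0.1650134 ] [0.57508388 0.15559836 0.17489791]
knob rect mm 551.5568237304688 143.850830078125 (16.634851455688477, 46.393577575683594) long axis deg -10.936212
arrow [0.4129 0.1756] dir 167.09850467219565
arrow major -155.90927213010295
blue [131.  69.] [0.5681 0.2341 0.128 ] r 0.0918 dir 79.61911979324861
[[0.43668153 0.17723566 0.105     ]
 [0.43068353 0.14978436 0.105     ]
 [0.47048843 0.15456666 0.105     ]]
```

Emit:
servo_tool(
  steps=[
    [-10, -38, 0, 0, 0, 5, 80],
    [-20, -76, 0, 0, 0, 10, 80],
    [-30, -114, 0, 0, 0, 15, 80],
    [-40, -152, 0, 0, 0, 20, 80],
    [-50, -190, 0, 0, 0, 25, 80],
    [-60, -228, 0, 0, 0, 30, 80],
    [-70, -266, -5, 0, 0, 35, 80],
    [-80, -304, -10, 0, 0, 40, 80],
    [-90, -335, -15, 0, 0, 42, 80],
    [-92, -345, -15, 0, 0, 42, 80],
  ],
)

```text
t: 7.85
position: [0.4586, -0.3028, 0.3294]
eef_rot: [[0.317, 0.948, -0.002], [0.948, -0.317, -0.001], [-0.002, -0.002, -1.0]]
ft_force: [-0.1, 0.6, -0.3]
width: 0.0801
gripper_force: 0.0
```

Run:
```python
from m import *
c=bot.capture('wrist'); save(c,'w3.png'); H,S,V=hue(c)
s=bot.sense();print(s['t'],s['position'],np.round(s['eef_rot'],3).tolist())
for n,m in dict(red=((H<8)|(H>172))&(S>150),green=(H>45)&(H<85)&(S>120)).items():
    k,l,st,_=cv2.connectedComponentsWithStats(m.astype(np.uint8))
    for i in range(1,k):
        if st[i,4]>150:
            P,uv=depthpts(c,l==i); t=P[P[:,2]>P[:,2].max()-.004]; print(n,len(P),uv.mean(0).round(),P.max(0).round(4),'top',len(t),((t.max(0)+t.min(0))/2).round(4),t.mean(0).round(4))
```

```text
7.9 [ 0.45917206 -0.30272587  0.32979186] [[0.319, 0.948, -0.001], [0.948, -0.319, -0.001], [-0.002, -0.001, -1.0]]
red 322 [329. 136.] [ 0.4911 -0.2471  0.1167] top 320 [ 0.4826 -0.256   0.1148] [ 0.4827 -0.256   0.1144]
green 412 [330.  40.] [ 0.5156 -0.1751  0.1165] top 410 [ 0.5071 -0.184   0.1145] [ 0.5071 -0.1839  0.1145]
```

View pics/w3.png

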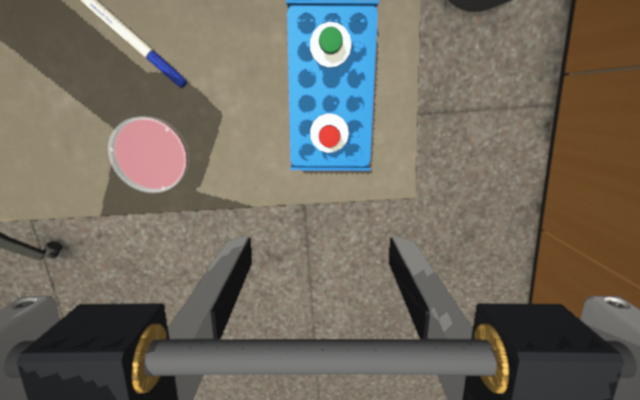

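The red cap is at (329,136) and the green one at (330,40). The tool's y already lies along the rack's x.

Emit:
servo_tool(
  steps=[
    [12, 24, 0, 0, 0, 0, 80],
    [23.5, 46.5, 0, 0, 0, 0, 70],
    [23.5, 46.5, -20, 0, 0, 0, 60],
    [23.5, 46.5, -40, 0, 0, 0, 60],
    [23.5, 46.5, -60, 0, 0, 0, 60],
    [23.5, 46.5, -80, 0, 0, 0, 60],
    [23.5, 46.5, -90, 0, 0, 0, 60],
    [23.5, 46.5, -95, 0, 0, 0, 60],
    [23.5, 46.5, -95, 0, 0, 0, 60],
    [23.5, 46.5, -95, 0, 0, 0, 60],
  ],
)

```text
t: 8.73
position: [0.4843, -0.2521, 0.2364]
eef_rot: [[0.313, 0.95, 0.001], [0.95, -0.313, -0.0], [-0.0, 0.001, -1.0]]
ft_force: [-0.3, 1.0, -0.1]
width: 0.0598
gripper_force: 0.0
```

Emit:
servo_tool(
  steps=[
    [-1, -3.5, 0, 0, 0, 0, 60],
    [-1, -3.5, -15, 0, 0, 0, 60],
    [-1, -3.5, -30, 0, 0, 0, 50],
    [-1, -3.5, -40, 0, 0, 0, 40],
    [-1, -3.5, -44, 0, 0, 0, 40],
    [-1, -3.5, -44, 0, 0, 0, 40],
    [-1, -3.5, -44, 0, 0, 0, 40],
    [-1, -3.5, -44, 0, 0, 0, 40],
    [-1, -3.5, -44, 0, 0, 0, 40],
    [-1, -3.5, -44, 0, 0, 0, 40],
  ],
)

```text
t: 9.57
position: [0.4829, -0.256, 0.1924]
eef_rot: [[0.313, 0.95, 0.001], [0.95, -0.313, -0.001], [-0.0, 0.001, -1.0]]
ft_force: [0.4, -0.4, -0.4]
width: 0.0401
gripper_force: 0.0
```

Emit:
servo_tool(
  steps=[
    [0, 0, 0, 0, 0, 0, 25],
    [0, 0, 0, 0, 0, 0, 10],
    [0, 0, 0, 0, 0, 0, 10],
    [0, 0, 0, 0, 0, 0, 10],
    [0, 0, 0, 0, 0, 0, 10],
    [0, 0, 0, 0, 0, 0, 10],
    [0, 0, 0, 0, 0, 0, 10],
    [0, 0, 0, 0, 0, 0, 10],
    [0, 0, 0, 0, 0, 0, 10],
    [0, 0, 0, 0, 0, 0, 10],
  ],
)

```text
t: 10.4
position: [0.4827, -0.2558, 0.1917]
eef_rot: [[0.313, 0.95, 0.0], [0.95, -0.313, -0.0], [-0.0, 0.0, -1.0]]
ft_force: [-0.0, 0.7, 0.6]
width: 0.0195
gripper_force: 30.0
```

Emit:
servo_tool(
  steps=[
    [0, 0, 10, 0, 0, 0, 10],
    [0, 0, 25, 0, 0, 0, 10],
    [0, 0, 45, 0, 0, 0, 10],
    [0, 0, 65, 0, 0, 0, 10],
    [0, 0, 85, 0, 0, 0, 10],
    [0, 0, 105, 0, 0, 0, 10],
    [0, 0, 125, 0, 0, 0, 10],
    [0, 0, 145, 0, 0, 0, 10],
    [0, 0, 158, 0, 0, 0, 10],
    [0, 0, 158, 0, 0, 0, 10],
  ],
)

```text
t: 11.23
position: [0.4834, -0.2564, 0.3535]
eef_rot: [[0.313, 0.95, 0.005], [0.95, -0.313, -0.004], [-0.002, 0.006, -1.0]]
ft_force: [-0.3, -0.4, -0.7]
width: 0.0195
gripper_force: 30.0
```

Emit:
servo_tool(
  steps=[
    [-4, 15, 0, 0, 0, 0, 10],
    [-10, 45, 0, 0, 0, 0, 10],
    [-14, 80, 0, 0, 0, 0, 10],
    [-18, 115, 0, 0, 0, 0, 10],
    [-20, 150, 0, 0, 0, 0, 10],
    [-22, 185, 0, 0, 0, 0, 10],
    [-24, 220, 0, 0, 0, 0, 10],
    [-26, 255, 0, 0, 0, 0, 10],
    [-27, 290, 0, 0, 0, 0, 10],
    [-27, 320, 0, 0, 0, 0, 10],
  ],
)

```text
t: 12.07
position: [0.4531, 0.0669, 0.3484]
eef_rot: [[0.313, 0.95, -0.003], [0.95, -0.313, 0.001], [-0.0, -0.003, -1.0]]
ft_force: [0.4, 0.0, -0.1]
width: 0.0195
gripper_force: 30.0
```

Emit:
servo_tool(
  steps=[
    [0, 30, 0, 0, 0, 1, 10],
    [1, 60, 0, 0, 0, 3, 10],
    [2, 85, 0, 0, 0, 5, 10],
    [3, 95, 0, 0, 0, 7, 10],
    [3, 99, 0, 0, 0, 8, 10],
    [3, 99, 0, 0, 0, 8, 10],
    [3, 99, 0, 0, 0, 8, 10],
    [3, 99, 0, 0, 0, 8, 10],
    [3, 99, 0, 0, 0, 8, 10],
    [3, 99, 0, 0, 0, 8, 10],
  ],
)

```text
t: 12.9
position: [0.4587, 0.1622, 0.3497]
eef_rot: [[0.18, 0.984, 0.0], [0.984, -0.18, -0.0], [-0.0, 0.0, -1.0]]
ft_force: [-0.0, -0.6, -0.2]
width: 0.0198
gripper_force: 30.0
```

Run:
```python
from m import *
s=bot.sense();print(s['t'],s['position'],np.round(s['eef_rot'],3).tolist(),s['width'])
a=bot.capture('wrist'); b=bot.capture('scene'); 
b2=cv2.resize(b['frame'][100:260,200:340],None,fx=2.5,fy=2.5)
a['frame']=np.hstack([cv2.resize(a['frame'],(450,281)),np.pad(b2,((0,0),(0,0),(0,0)))[:281]]) if 0 else np.hstack([np.pad(cv2.resize(a['frame'],(450,281)),((0,119),(0,0),(0,0))),b2]); print(a['frame'].shape); save(a,'w4.png')
```

```text
12.9 [0.45871956 0.16222791 0.34972922] [[0.18, 0.984, 0.0], [0.984, -0.18, -0.0], [-0.0, 0.0, -1.0]] 0.01984399808121051
(400, 800, 3)
```

View pics/w4.png

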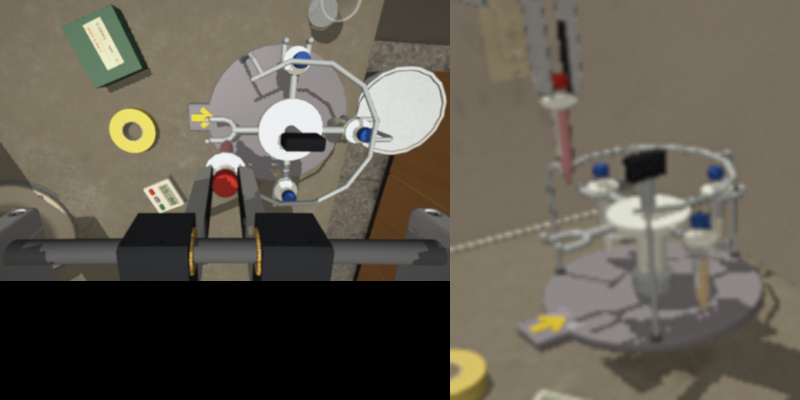

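The tube is held upright, its red cap in the fingers. The open fork is visible at about (220,130) in the left picture, over the arrow. I'll measure the fork by depth.

Run:
```python
from m import *
c=bot.capture('wrist'); P,uv=depthpts(c,box(c,270,350,150,225)); 
m=(P[:,2]>.085)&(P[:,2]<.12); P=P[m];uv=uv[m]
ax=np.array([.552,.1455]); t=np.radians(169.5); e=np.array([np.cos(t),np.sin(t)]); n=np.array([-e[1],e[0]])
r=(P[:,:2]-ax)@e; s=(P[:,:2]-ax)@n
for a in range(60,130,5):
    k=(r>a/1e3)&(r<=(a+5)/1e3)
    for nm,q in (('+',k&(s>0)),('-',k&(s<=0))):
        if q.sum(): print(a,nm,q.sum(),(s[q].min()*1e3).round(1),(s[q].max()*1e3).round(1),(s[q].mean()*1e3).round(1),P[q,2].mean().round(4))
print(np.isfinite(r).sum())
# held collar: white near fingers
H,S,V=hue(c); P,uv=depthpts(c,(V>150)&(S<60)&box(c,280,360,210,260)); k=(P[:,2]>.22)&(P[:,2]<.27); print(k.sum(),P[k].min(0),P[k].max(0),uv[k].min(0),uv[k].max(0))
```

```text
60 + 2 3.5 5.1 4.3 0.1015
60 - 2 -4.3 -2.4 -3.3 0.1006
65 + 23 0.0 5.0 2.5 0.1032
65 - 26 -4.7 -0.2 -2.5 0.1023
70 + 20 0.2 5.0 2.7 0.1029
70 - 28 -4.3 -0.1 -2.3 0.1029
75 + 25 0.1 7.2 2.7 0.103
75 - 30 -7.3 -0.2 -3.1 0.1022
80 + 53 0.2 15.1 6.0 0.1023
80 - 60 -14.6 -0.1 -6.3 0.1022
85 + 52 0.7 15.8 9.6 0.1021
85 - 58 -16.5 -0.4 -10.6 0.1019
90 + 17 9.9 13.5 11.5 0.1012
90 - 42 -18.4 -9.4 -14.2 0.1021
95 + 24 12.1 16.1 13.5 0.101
95 - 39 -18.6 -11.6 -15.4 0.102
100 + 39 12.0 18.8 14.9 0.1016
100 - 40 -18.6 -11.4 -15.4 0.1019
105 + 40 12.0 18.8 15.0 0.1018
105 - 40 -18.8 -11.6 -15.4 0.1021
110 + 37 11.8 19.1 15.2 0.1017
110 - 40 -18.7 -11.3 -15.4 0.102
115 + 44 11.8 19.1 14.7 0.1041
115 - 42 -18.7 -11.2 -15.7 0.1042
120 + 33 12.0 19.5 14.8 0.1063
120 - 36 -18.9 -11.9 -15.7 0.1068
892
1037 [0.44424139 0.16023727 0.24483524] [0.47655894 0.18051241 0.26257323] [293 216] [348 246]
```

Emit:
servo_tool(
  steps=[
    [-2, 0.5, 0, 0, 0, 0, 10],
    [-2, 0.5, -12, 0, 0, 0, 10],
    [-2, 0.5, -24, 0, 0, 0, 10],
    [-2, 0.5, -36, 0, 0, 0, 10],
    [-2, 0.5, -48, 0, 0, 0, 10],
    [-2, 0.5, -60, 0, 0, 0, 10],
    [-2, 0.5, -70, 0, 0, 0, 10],
    [-2, 0.5, -80, 0, 0, 0, 10],
    [-2, 0.5, -85, 0, 0, 0, 10],
    [-2, 0.5, -85, 0, 0, 0, 10],
  ],
)

```text
t: 13.88
position: [0.4561, 0.1636, 0.2635]
eef_rot: [[0.178, 0.984, -0.002], [0.984, -0.178, -0.0], [-0.001, -0.002, -1.0]]
ft_force: [0.4, 0.5, -0.9]
width: 0.0194
gripper_force: 30.0
```

Emit:
servo_tool(
  steps=[
    [0, 0, -8, 0, 0, 0, 10],
    [0, 0, -16, 0, 0, 0, 10],
    [0, 0, -24, 0, 0, 0, 10],
    [0, 0, -32, 0, 0, 0, 10],
    [0, 0, -39, 0, 0, 0, 10],
    [0, 0, -44, 0, 0, 0, 10],
    [0, 0, -47, 0, 0, 0, 10],
    [0, 0, -49, 0, 0, 0, 10],
    [0, 0, -49, 0, 0, 0, 10],
    [0, 0, -49, 0, 0, 0, 10],
  ],
)

```text
t: 14.72
position: [0.4568, 0.1637, 0.2158]
eef_rot: [[0.178, 0.984, 0.0], [0.984, -0.178, 0.0], [0.0, 0.0, -1.0]]
ft_force: [-0.0, -0.1, 0.2]
width: 0.0197
gripper_force: 30.0
```

Run:
```python
from m import *
b=bot.capture('scene'); w=bot.capture('wrist')
b2=cv2.resize(b['frame'][140:260,205:325],None,fx=3.3,fy=3.3)[:396]
w2=cv2.resize(w['frame'][130:330,220:420],None,fx=1.98,fy=1.98)[:396]
b['frame']=np.hstack([b2,w2]); save(b,'w5.png')
print(bot.sense()['torque'])
```

```text
[-0.03194882 -0.10620633  0.02183891]
```

View pics/w5.png

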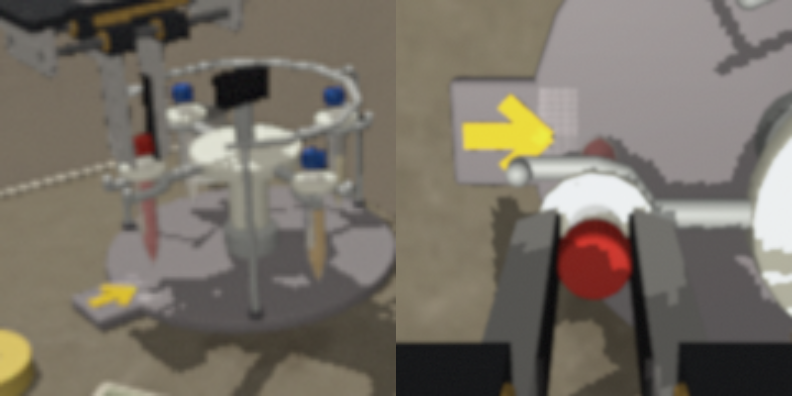

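The tube is inside the fork with no contact force: cap at (145,145) on the left, collar just above the bars. I'll lower it onto the hook.

Emit:
servo_tool(
  steps=[
    [0, 0, -2, 0, 0, 0, 10],
    [0, 0, -4, 0, 0, 0, 10],
    [0, 0, -5, 0, 0, 0, 10],
    [0, 0, -6, 0, 0, 0, 10],
    [0, 0, -6.5, 0, 0, 0, 10],
    [0, 0, -7, 0, 0, 0, 10],
    [0, 0, -7, 0, 0, 0, 10],
    [0, 0, -7, 0, 0, 0, 10],
    [0, 0, -7, 0, 0, 0, 10],
    [0, 0, -7, 0, 0, 0, 10],
  ],
)

```text
t: 15.65
position: [0.4566, 0.1638, 0.2089]
eef_rot: [[0.178, 0.984, 0.0], [0.984, -0.178, 0.0], [0.0, 0.0, -1.0]]
ft_force: [-0.7, -0.4, 3.2]
width: 0.02
gripper_force: 30.0
```

Emit:
servo_tool(
  steps=[
    [0, 0, -0.5, 0, 0, 0, 10],
    [0, 0, -0.5, 0, 0, 0, 10],
    [0, 0, -0.5, 0, 0, 0, 10],
    [0, 0, -0.5, 0, 0, 0, 10],
    [0, 0, -0.5, 0, 0, 0, 22],
    [0, 0, -0.5, 0, 0, 0, 24],
    [0, 0, -0.5, 0, 0, 0, 28],
    [0, 0, -0.5, 0, 0, 0, 32],
    [0, 0, -0.5, 0, 0, 0, 36],
    [0, 0, -0.5, 0, 0, 0, 40],
  ],
)

```text
t: 16.48
position: [0.4567, 0.1637, 0.208]
eef_rot: [[0.178, 0.984, -0.0], [0.984, -0.178, -0.0], [-0.0, -0.0, -1.0]]
ft_force: [-0.2, -0.6, -0.1]
width: 0.0384
gripper_force: 0.0
```

Emit:
servo_tool(
  steps=[
    [0, 0, 0, 0, 0, 0, 40],
    [0, 0, 0, 0, 0, 0, 40],
    [0, 0, 5, 0, 0, 0, 40],
    [0, 0, 15, 0, 0, 0, 40],
    [0, 0, 30, 0, 0, 0, 40],
    [0, 0, 50, 0, 0, 0, 40],
    [0, 0, 75, 0, 0, 0, 40],
    [0, 0, 100, 0, 0, 0, 40],
    [0, 0, 120, 0, 0, 0, 40],
    [0, 0, 120, 0, 0, 0, 40],
  ],
)

```text
t: 17.32
position: [0.4586, 0.1641, 0.3335]
eef_rot: [[0.178, 0.984, 0.01], [0.984, -0.178, 0.002], [0.004, 0.009, -1.0]]
ft_force: [1.0, -0.4, -0.6]
width: 0.0401
gripper_force: 0.0
```

Emit:
servo_tool(
  steps=[
    [-5, -30, 10, 0, 0, 0, 40],
    [-10, -60, 20, 0, 0, 0, 40],
    [-15, -90, 20, 0, 0, 0, 40],
    [-20, -110, 20, 0, 0, 0, 40],
    [-20, -120, 20, 0, 0, 0, 40],
    [-20, -120, 20, 0, 0, 0, 40],
    [-20, -120, 20, 0, 0, 0, 40],
    [-20, -120, 20, 0, 0, 0, 40],
    [-20, -120, 20, 0, 0, 0, 40],
    [-20, -120, 20, 0, 0, 0, 40],
  ],
)

```text
t: 18.15
position: [0.4368, 0.0446, 0.348]
eef_rot: [[0.177, 0.984, -0.0], [0.984, -0.177, 0.0], [0.0, -0.0, -1.0]]
ft_force: [-0.2, -0.6, 0.1]
width: 0.0404
gripper_force: 0.0
```

Run:
```python
from m import *
b=bot.capture('scene'); w=bot.capture('wrist')
b2=cv2.resize(b['frame'][130:290,205:425],None,fx=2,fy=2)
w2=cv2.resize(w['frame'],(360,225)); w2=np.pad(w2,((0,95),(0,0),(0,0)))
b['frame']=np.hstack([b2,w2]); save(b,'w6.png')
H,S,V=hue(w); P,uv=depthpts(w,((H<8)|(H>172))&(S>150)&box(w,0,640,0,300)); P=P[P[:,2]>.125]; print(len(P),P.mean(0),P.min(0),P.max(0))
```

```text
410 [0.45619025 0.16295189 0.13167649] [0.44759403 0.15392186 0.12885015] [0.46488882 0.17194306 0.13411951]
```

View pics/w6.png

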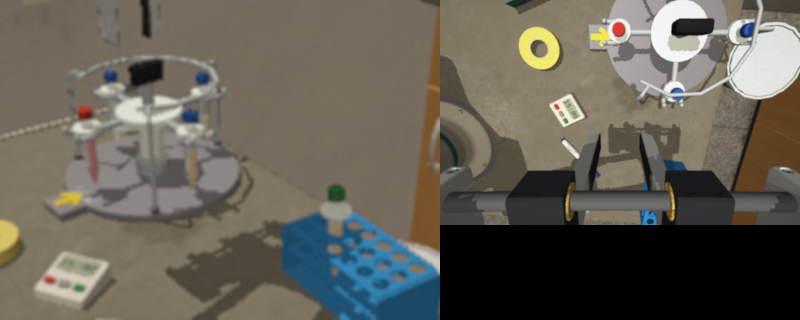

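The red tube hangs upright in the fork over the arrow: cap at (85,112), top at z 0.132 against 0.131 expected. The green tube still stands in the rack at (337,200), and the robot is clear.

```bash
python3 -c "
from plant import bot
print(bot.job_done())"
```

```text
the job is handed in; nothing more can be done
None
```

I turned the carousel until its empty hook was over the yellow arrow, then hung the red-capped tube upright on it and let go. The green-capped tube is still standing in the rack, and I handed the job in at about 18 s with the robot touching nothing.

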